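# Catch the sample blocks from the chute and weigh them

## Robot

A 6-joint arm with a two-finger parallel gripper is mounted at the origin on a cart in front of the work surface, level with it; the furniture and walls round the work are solid. World frame = base frame: x ahead of the robot, y to its left, z up, the work surface at z = 0. Lengths are in mm, angles in rad, forces in N, time in s.
With the tool pointing down it reaches from about 350 to 875 mm from the base axis. Payload 15.5 kg.
Tool frame: the origin (TCP) lies at the very end of the fingers, on their centre line; the grasp point (between the pads) lies manip.pinch_z behind it (manip.pinch_z is the distance from the TCP to the grasp point, in mm); z points along the fingers, y is the line along which they close (so a half turn about z gives the same grasp; the last joint's range is limited). The gripper opens to 85 mm and grips with 20 to 120 N. Pads are 22 mm wide; open, the fingers measure 114 mm over their backs; the gripper's body (76 mm by 85 mm) begins 54 mm behind the grasp point. The pads swing forward as they close: fully open they stand 13 mm farther back than shut.
Start: joints at [-1.413, 0.494, 1.345, -0, 1.302, -0.096], TCP at [156.324, -605.136, 231.277] pointing down, gripper open.
Joint ranges: [-2.91, 2.91], [-0.82, 2.16], [0.22, 2.67], [-1.22, 4.37], [0.12, 2.79], [-3.08, 3.08]. Speed limits (rad/s): [1.89, 1.89, 2.57, 3.01, 3.01, 3.01].

## Interface

Orientations are given as a rotation vector (axis times angle).
In Python, from rig import manip gives the robot as it stands.
- The arm moves only by the tool shift_gripper, called after "Emit:" as name([rows], argument=value, ...), one row to a line, values as JSON. Schema: {"type":"object","properties":{"steps":{"type":"array","items":{"type":"object","properties":{"jaw":{"type":"number"},"x":{"type":"number"},"y":{"type":"number"},"z":{"type":"number"},"wx":{"type":"number"},"wy":{"type":"number"},"wz":{"type":"number"}},"additionalProperties":false,"required":["jaw"]},"minItems":1,"maxItems":10},"clamp_n":{"type":"number"},"only":{"type":"string"},"quiet":{"type":"boolean"},"lines":{"type":"string"}},"required":["steps"],"additionalProperties":false}. steps is a list of rows, 1 to 10 of them, each an object with the fields jaw (the finger opening in mm), x, y, z (the shift in mm), wx, wy, wz (a rotation vector in rad); a field left out counts as zero (the opening has to be given); each row shifts and turns the commanded pose from where the row before left it, along the tool's axes as they then stand; what a row does not reach is not made up. A row lasts 1/10 s, in which the tool goes at most 50 mm and 0.15 rad, less where a joint would pass 70% of its speed; a pose out of reach is approached as far as the arm can. The fingers move at their own pace and stop on an object; clamp_n is the grip in N (left out, the last holds). Time passes only in rows, so rows that do not move let the fingers close. The tool returns the time, the measured TCP pose, the force, the opening and the grip force at its end. only (a regular expression) keeps the lines of the reply that match it, lines (a string "A,B") keeps lines A to B, and quiet returns only ok. Input that does not fit is refused with a message, and nothing moves.
- manip.observe(): the state, without advancing time (a new reading comes with each control period).
- manip.get_image(name): name is "scene" or "top" or "wrist"; returns the picture (384x512x3 uint8, red, green, blue); there is no depth.
- manip.camera_params(name): a dict with "fx", "fy", "cx", "cy" (pixels), "extrinsics" (4x4, takes a point from camera to world coordinates); the wrist camera has in their place "mount" (4x4, takes a point from camera to tool coordinates, whose origin is the TCP and whose axes are the flange's). Camera axes: x right, y down, z forward; pixel columns grow to the right and rows downward; lengths in mm; the calibration is good to about 2 mm. A picture is of the moment at which its call begins: read the wrist's pose just before it. camera_params takes no time and is no camera call.
- manip.finish_job(): hands the job in; it is judged then, once.
The state is a dict: "time": time; "q": joint angles; "qd": joint speeds; "joint_efforts": joint torques, N m; "position": TCP position; "eef_rot": TCP orientation; "contact_force": force on the tool from outside, world axes, zero at the start; "moment": the same for the moment, N m; "width": finger opening in mm; "finger_force": force on a finger pad.
Only numpy, scipy, OpenCV 4.12 (cv2) and the standard library are available. Lean on these libraries where they do the work, as an engineer would, in place of code of your own. Each camera call takes 0.05 s, during which the arm holds its last target. There are 200 camera calls.

## Task

Weigh the three step blocks that wait in the sample chute: slide fully back the bolt that locks the chute's gate, take the catch pan by its handle, hold it up under the chute's lip and press the gate's paddle back with the front edge of the pan, so that the blocks slide down into it. When all three are in the pan, draw it away so that the gate springs shut, and set it down gently and flat in the middle of the bench scale's platform, between the side rails, handle over the display end. No block may land outside the pan, and the standing plug gauge and the rubber blower must not be knocked over.

Things in the scene. Friction and masses are not known exactly. Their poses are not given: they have to be found in the camera images.
- chute: Grey sheet-metal chute fixed to the desk. Origin: on the desk straight below the middle of the lip; x points uphill away from the lip (which looks roughly to the robot), y left, z up. Trough sloped 28 degrees, 34 mm wide inside, 250 mm long, cheeks 34 mm high, top end 0.31 m above the desk. Space under it is free to 70 mm uphill of the lip; then base plate (8 mm thick), pedestal from 106 mm.
- chute_lip (a point): Middle of the lip edge, on the trough's floor, 150 mm above the desk. The blocks slide down single file and leave it along chute -x, landing up to about 90 mm out.
- gate (a joint): Drop gate, 0 shut, 0.58 rad at its stop; springs shut by itself. Axle across the chute at chute x 50, z 155 mm. Pushing its paddle uphill lowers the blade before the lip; blocks pass from about 0.35 rad; open, the blade hangs 40 mm below the lip. It cannot open while the bolt is forward (play about 0.06). About 2 N at the paddle starts it, 3 N holds it open.
- paddle (a point): Middle of the downhill face of the gate's paddle, a plate with rubber facing, 55 mm wide (chute y), hanging upright below the lip: shut, its face is at chute x -7 mm and spans 45 to 95 mm above the desk. An upright edge pushing it at 60 to 75 mm height is at about chute x +37 mm when the gate meets its stop. Moves with the gate.
- bolt (a joint): Slide bolt outside the chute's left (+y) cheek: 0 locked, 0.032 m drawn back to its stop. Slides parallel to the trough; uphill unlocks (chute x 0.883, z 0.469). The gate comes free at about 12 mm; fully back is 20 mm or more. Friction about 1.5 N; stays where it is left.
- bolt_knob (a point): Centre of the bolt's black knob, 20 mm across, 20 mm high, on a 10 mm post square to the trough (leans 28 degrees towards the lip). Locked, it is at about chute x +66, y +26.5, z +248 mm. The underside of the knob is 8 mm above the cheek's edge. Moves with the bolt.
- pan: Loose aluminium catch pan, about 0.14 kg, 150 x 116 mm outside, with a straight black rubber handle. Origin: centre of its underside; x points away from the handle to the low front wall, z up. Front wall (outer face x +75 mm) 28 mm high, side walls 50 mm, rear wall (x -75 mm) 58 mm; sheet 3 mm.
- pan_grip (a point): Grip point on the handle: pan x -107, y 0, z 37 mm. The handle is a rubber-covered bar 16 mm wide (pan y), 26 mm high, from pan x -75 to -167 mm.
- scale: Grey bench scale fixed to the desk, body 140 x 144 mm, with a sloping display and keys at its -x end (out to x -115 mm, lower than the platform). Origin: on the desk under the platform's centre; x points away from the display end.
- platform (a point): Centre of the top of the scale's steel platform (140 mm along x, 138 mm along y), 55 mm above the desk, axes as the scale. Two side rails along x, 132 mm apart inside, stand 11 mm above the platform, then flare outwards up to 76 mm above the desk: the pan has 8 mm of room on each side.
- block_0: Milled aluminium step block 24 x 60 x 24 mm with three steps of 8 mm, 0.064 kg, lowest in the trough, resting against the gate. Origin: centre of its underside; y along its length to the tall end (which leads downhill).
- block_1: The same kind of block, second in the trough.
- block_2: The same kind of block, third in the trough.
- plug_gauge: Loose steel plug gauge standing on end, 20 mm across, 100 mm high, origin under its centre. Bystander.
- blower: Loose blue rubber dust blower standing upright, 60 mm across, 112 mm high, origin under its centre. Bystander.

How it is judged (in metres and radians):
On the way, in this order (a step that is already met when the one before it is completed fails the run):
1. the bolt is slid back (more than 20 mm), so the gate is unlocked (value of joint bolt above 0.02 m), for 0.1 s.
2. the pan is held up in the fingers under the lip (contact force between the fingers and pan above 0.5 N and height (world z) of pan above 0.01 m and horizontal distance between pan and chute_lip below 0.15 m and value of joint gate below 0.3 rad), for 0.1 s.
3. the pan itself presses the gate open while held in the fingers (contact force between the fingers and pan above 0.5 N and height (world z) of pan above 0.01 m and horizontal distance between pan and chute_lip below 0.15 m and value of joint gate above 0.3 rad and contact force between pan and chute above 0.3 N), for 0.05 s.
4. all three blocks are in the pan, which is still held up under the lip (x of block_0 in the frame of pan between -0.075 and 0.075 m and y of block_0 in the frame of pan between -0.058 and 0.058 m and z of block_0 in the frame of pan between -0.002 and 0.085 m and x of block_1 in the frame of pan between -0.075 and 0.075 m and y of block_1 in the frame of pan between -0.058 and 0.058 m and z of block_1 in the frame of pan between -0.002 and 0.085 m and x of block_2 in the frame of pan between -0.075 and 0.075 m and y of block_2 in the frame of pan between -0.058 and 0.058 m and z of block_2 in the frame of pan between -0.002 and 0.085 m and contact force between the fingers and pan above 0.5 N and height (world z) of pan above 0.01 m and horizontal distance between pan and chute_lip below 0.15 m), for 0.2 s.
At the end, for the whole second after the job is handed in: All three blocks lie in the pan, which stands released, at rest and flat on the platform between the rails (within 30 mm lengthwise, 15 mm sideways, 4 mm in height, 0.05 rad), handle over the display end; gate shut (under 0.1 rad), bolt back (over 18 mm); plug gauge and blower upright (x of block_0 in the frame of pan between -0.075 and 0.075 m and y of block_0 in the frame of pan between -0.058 and 0.058 m and z of block_0 in the frame of pan between -0.002 and 0.085 m and x of block_1 in the frame of pan between -0.075 and 0.075 m and y of block_1 in the frame of pan between -0.058 and 0.058 m and z of block_1 in the frame of pan between -0.002 and 0.085 m and x of block_2 in the frame of pan between -0.075 and 0.075 m and y of block_2 in the frame of pan between -0.058 and 0.058 m and z of block_2 in the frame of pan between -0.002 and 0.085 m and x of pan in the frame of platform between -0.03 and 0.03 m and y of pan in the frame of platform between -0.015 and 0.015 m and z of pan in the frame of platform between -0.003 and 0.004 m and angle between pan's own z axis and vertical below 0.05 rad and x of pan_grip in the frame of platform below -0.05 m and linear speed of pan below 0.02 m/s and linear speed of each of block_0, block_1, block_2 below 0.03 m/s and value of joint gate below 0.1 rad and value of joint bolt above 0.018 m and angle between each of plug_gauge, blower's own z axis and vertical below 0.3 rad); the robot touches nothing.
It fails at once if a block lands outside the pan ((height (world z) of block_0 below 0.045 m and horizontal distance between block_0 and pan above 0.105 m) or (height (world z) of block_1 below 0.045 m and horizontal distance between block_1 and pan above 0.105 m) or (height (world z) of block_2 below 0.045 m and horizontal distance between block_2 and pan above 0.105 m)).
It fails at once if the pan is dropped onto the scale (arrives faster than 0.35 m/s) (horizontal distance between pan and platform below 0.06 m and z of pan in the frame of platform below 0.02 m and linear speed of pan above 0.35 m/s).
It fails at once if the plug gauge or the blower is knocked over (angle between any of plug_gauge, blower's own z axis and vertical above 0.5 rad).
It also fails if it takes over 64 s, if anything falls off the work surface, if the arm or the gripper's body presses on something with over 40 N, if the wrist force passes 120 N, or if a joint passes its speed limit or range.

## Working session

There is one attempt and no reset: what is moved stays moved. The work goes in short steps, Python scripts to look and compute and a tool call to move; the robot and the scene stay as the last step left them, time stands still between calls to the robot, and variables do not carry over. Pictures are saved under pics/ and viewed, at most 10 in all, crops included, and the job is handed in when it is done.

```bash
ls; mkdir -p pics
```

Run:
```python
from rig import manip
import cv2,numpy as np
np.set_printoptions(precision=4,suppress=True)
print(manip.observe(), manip.pinch_z)
for n in ("scene","top"):
    im=manip.get_image(n); cv2.imwrite(f"pics/{n}0.png",im[:,:,::-1])
for n in ("scene","top","wrist"): print(n,manip.camera_params(n))
```

Run:
```python
import cv2,numpy as np
a=cv2.imread("pics/scene0.png");b=cv2.imread("pics/top0.png")
cv2.imwrite("pics/s1.png",cv2.resize(a,(800,600),interpolation=cv2.INTER_CUBIC))
cv2.imwrite("pics/t1.png",cv2.resize(b,(800,600),interpolation=cv2.INTER_CUBIC))
```

```text
(no output)
```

View pics/s1.png

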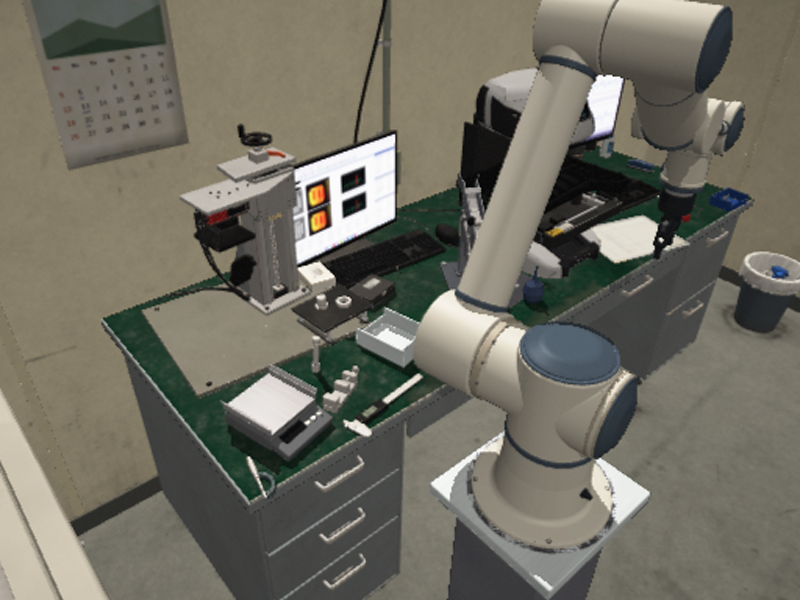

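View pics/t1.png

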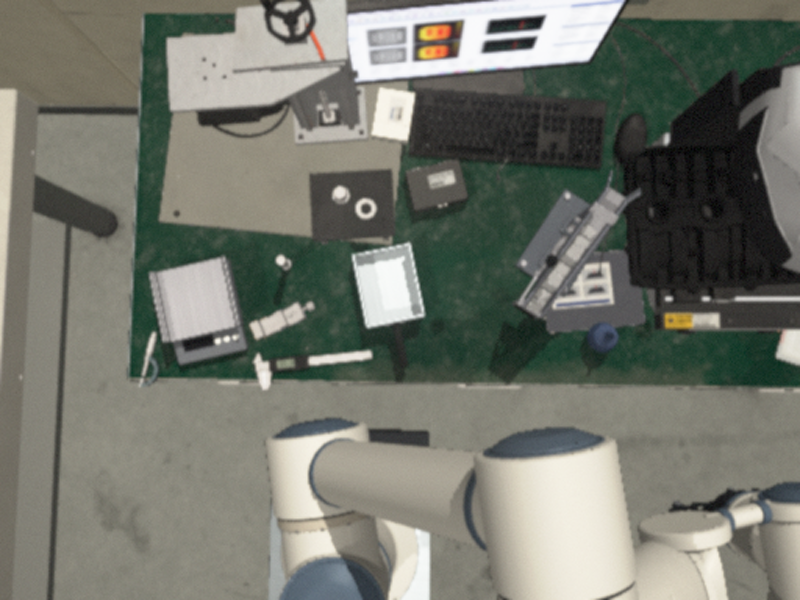

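Create h.py:
```python
import numpy as np,cv2
from scipy.spatial.transform import Rotation as R
from rig import manip
np.set_printoptions(precision=3,suppress=True)
def cam(n,obs=None):
    p=manip.camera_params(n)
    K=np.array([[p['fx'],0,p['cx']],[0,p['fy'],p['cy']],[0,0,1]])
    if n=='wrist':
        T=np.eye(4);T[:3,:3]=R.from_rotvec(obs['eef_rot']).as_matrix();T[:3,3]=obs['position'];E=T@p['mount']
    else: E=p['extrinsics']
    return K,E
def ray(c,uv):
    K,E=c; d=E[:3,:3]@np.linalg.inv(K)@[uv[0],uv[1],1]; return E[:3,3],d/np.linalg.norm(d)
def atz(c,uv,z):
    o,d=ray(c,uv); return o+d*(z-o[2])/d[2]
def tri(cs,uvs):
    A=0;b=0
    for c,u in zip(cs,uvs):
        o,d=ray(c,u);P=np.eye(3)-np.outer(d,d);A=A+P;b=b+P@o
    return np.linalg.solve(A,b)
def proj(c,X):
    K,E=c; x=K@(E[:3,:3].T@(np.asarray(X,float)-E[:3,3])); return x[:2]/x[2]
def shot(name):
    o=manip.observe();im=manip.get_image('wrist');cv2.imwrite(f'pics/{name}.png',im[:,:,::-1])
    np.savez(f'pics/{name}.npz',position=o['position'],eef_rot=o['eef_rot']);return o
def wc(name): return cam('wrist',dict(np.load(f'pics/{name}.npz')))
```

Run:
```python
from h import *
t=cam('top')
for n,u,z in [("lip",(527,308),150),("chute top",(618,190),310),("knob",(551,261),250),("gauge",(283,262),100),("blower",(603,337),60),
 ("pan fl",(353,255),28),("pan fr",(411,245),28),("pan rl",(365,328),58),("pan rr",(424,318),58),("handle end",(400,378),40),
 ("sc bl",(152,272),76),("sc br",(228,258),76),("sc fl",(172,345),76),("sc fr",(243,330),76)]:
    print(n,atz(t,np.array(u)*.64,z))
```

```text
lip [ 477.983 -330.005  150.   ]
chute top [ 663.531 -451.882  310.   ]
knob [ 552.695 -354.085  250.   ]
gauge [563.043 128.826 100.   ]
blower [ 428.865 -493.609   60.   ]
pan fl [587.889   0.133  28.   ]
pan fr [ 609.785 -116.53    28.   ]
pan rl [440.173 -28.249  58.   ]
pan rr [ 461.346 -143.609   58.   ]
handle end [343.087 -98.095  40.   ]
sc bl [542.932 387.489  76.   ]
sc br [572.365 240.328  76.   ]
sc fl [401.697 343.108  76.   ]
sc fr [432.517 206.775  76.   ]
```

Add to h.py:
```python
def down(yaw): # tool pointing down, tool x at heading yaw
    c,s=np.cos(yaw),np.sin(yaw); return np.array([[c,s,0],[s,-c,0],[0,0,-1.]])
def delta(pos,Rt=None):
    o=manip.observe();Rc=R.from_rotvec(o['eef_rot']).as_matrix()
    d=Rc.T@(np.array(pos)-o['position']); r=np.zeros(3) if Rt is None else R.from_matrix(Rc.T@Rt).as_rotvec()
    print('d',d,'rot',r)
```

```bash
python3 -c "
from h import *
delta([470,-345,400],down(-.58))
delta([156,-605,400],down(-.58))"
```

```text
d [ 368.766 -173.296 -169.016] rot [-0.001  0.     0.833]
d [  -0.284   -0.098 -169.228] rot [-0.001  0.     0.833]
```

Emit:
shift_gripper([
  {"jaw": 0, "z": -42},
  {"jaw": 0, "z": -42},
  {"jaw": 0, "x": 20, "y": -10, "z": -43},
  {"jaw": 0, "x": 40, "y": -19, "z": -42},
  {"jaw": 0, "x": 44, "y": -20},
  {"jaw": 0, "x": 44, "y": -20},
  {"jaw": 0, "x": 44, "y": -20},
  {"jaw": 0, "x": 44, "y": -20},
  {"jaw": 0, "x": 44, "y": -20},
  {"jaw": 0, "x": 44, "y": -22},
])

```text
time: 1.1
position: [427.3, -381.5, 392.5]
eef_rot: [-3.116, -0.396, 0.0]
contact_force: [0.1, -0.4, -0.4]
width: -0.2
finger_force: 0.0
```

Emit:
shift_gripper([
  {"jaw": 0, "x": 44, "y": -22},
  {"jaw": 0, "wz": 0.14},
  {"jaw": 0, "wz": 0.14},
  {"jaw": 0, "wz": 0.14},
  {"jaw": 0, "wz": 0.14},
  {"jaw": 0, "wz": 0.14},
  {"jaw": 0, "wz": 0.13},
  {"jaw": 0},
  {"jaw": 0},
])

```text
time: 2.0
position: [463.1, -350.6, 392.5]
eef_rot: [-3.013, 0.888, 0.001]
contact_force: [-1.0, -0.5, 0.0]
width: -0.1
finger_force: 0.0
```

```bash
python3 -c "
from h import *
delta([470,-345,400],down(-.58)); shot('w1')"
```

```text
d [ 2.692 -8.46  -7.527] rot [-0.     0.     0.007]
```

Emit:
shift_gripper([
  {"jaw": 0, "x": 10, "y": -40},
  {"jaw": 0, "x": 10, "y": -40},
  {"jaw": 0},
  {"jaw": 0},
], lines="1,2")

```text
time: 2.45
position: [524.0, -294.0, 392.5]
```

Run:
```python
from h import *
shot('w2')
a=cv2.imread('pics/w1.png');b=cv2.imread('pics/w2.png')
cv2.imwrite('pics/w12.png',cv2.resize(np.hstack([a,b]),(800,300),interpolation=cv2.INTER_AREA))
x=np.hstack([a[:, 60:460],b[:,60:460]]);cv2.imwrite('pics/w12.png',x)
print(x.shape)
for n in('w1','w2'):print(proj(wc(n),[478,-330,150]),proj(wc(n),[552,-354,250]))
```

```text
(384, 800, 3)
[227.286 150.027] [194.992  88.596]
[291.91  166.095] [288.065 113.03 ]
```

View pics/w12.png

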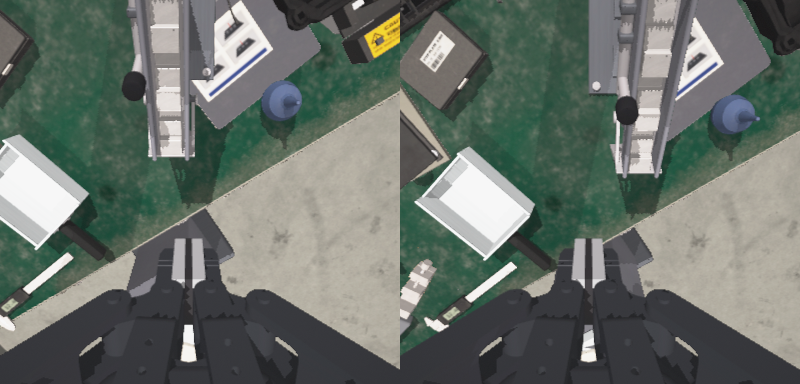

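Run:
```python
from h import *
a=cv2.imread('pics/w1.png')[30:180,175:275];b=cv2.imread('pics/w2.png')[40:190,255:355]
cv2.imwrite('pics/c12.png',cv2.resize(np.hstack([a,b]),None,fx=4,fy=4,interpolation=cv2.INTER_CUBIC))
```

```text
(no output)
```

View pics/c12.png

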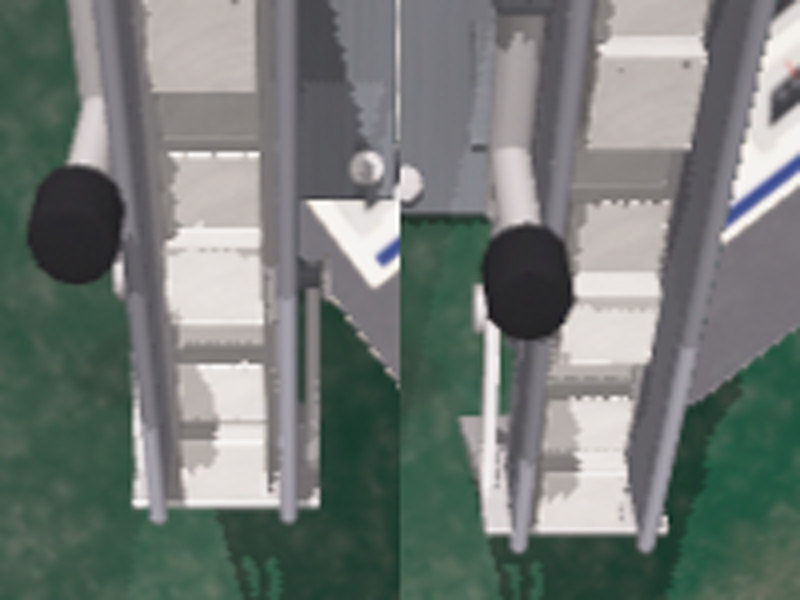

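Run:
```python
from h import *
a,b=wc('w1'),wc('w2')
p1=lambda x,y:(175+x/4-.4,30+y/4-.4); p2=lambda x,y:(255+(x-400)/4-.4,40+y/4-.4)
k=tri([a,b],[p1(76,224),p2(528,282)]);L=tri([a,b],[p1(158,518),p2(519,548)]);Rr=tri([a,b],[p1(289,518),p2(646,548)])
print('knob',k,'L',L,'R',Rr, (L+Rr)/2)
bl=tri([a,b],[p1(134,505),p2(486,530)]);br=tri([a,b],[p1(320,505),p2(666,530)]);print('blade',bl,br)
def pl(c,u,v):
    _,d=ray(c,u);_,e=ray(c,v);n=np.cross(d,e);return n/np.linalg.norm(n)
for l1,l2 in [(((158,518),(103,0)),((519,548),(574,0))),(((289,518),(287,0)),((646,548),(764,0)))]:
    d=np.cross(pl(a,p1(*l1[0]),p1(*l1[1])),pl(b,p2(*l2[0]),p2(*l2[1])));d/=np.linalg.norm(d);print(d,np.arctan2(d[1],d[0]),np.arctan2(d[1],-d[0]))
d=(L-Rr)[:2];print('yaw from cheeks',np.arctan2(-d[0],d[1]),np.linalg.norm(d)); d=(bl-br)[:2];print(np.arctan2(-d[0],d[1]),np.linalg.norm(d))
# yaw from top cam: trough at top
for y in [-.62,-.6,-.58,-.56,-.54]:
    # lip xy from knob
    ux=np.array([np.cos(y),np.sin(y)]);uy=np.array([-ux[1],ux[0]])
    m=(L+Rr)[:2]/2; print(y,'lip by knob',k[:2]-66*ux-26.5*uy,'mid cheek in that',(m-(k[:2]-66*ux-26.5*uy))@np.c_[ux,uy])
```

```text
knob [ 554.698 -354.26   248.836] L [ 482.327 -317.306  183.799] R [ 461.764 -348.224  182.01 ] [ 472.045 -332.765  182.905]
blade [ 487.485 -310.625  169.089] [ 456.992 -356.169  165.671]
[-0.761  0.483 -0.433] 2.576490569358876 0.5651020842309169
[-0.748  0.482 -0.455] 2.5691686979663535 0.5724239556234398
yaw from cheeks -0.5869069536287614 37.1314793086096
-0.5899845771729405 54.809672464951156
-0.62 lip by knob [ 485.584 -337.48 ] mid cheek in that [-13.758  -4.03 ]
-0.6 lip by knob [ 485.263 -338.865] mid cheek in that [-14.353  -2.428]
-0.58 lip by knob [ 484.969 -340.257] mid cheek in that [-14.915  -0.816]
-0.56 lip by knob [ 484.702 -341.654] mid cheek in that [-15.445   0.808]
-0.54 lip by knob [ 484.464 -343.056] mid cheek in that [-15.943   2.442]
```

Add to h.py:
```python
lip=np.array([485,-340.6]);cy=-.575
ux=np.array([np.cos(cy),np.sin(cy)]);uy=np.array([-ux[1],ux[0]])
def ch(x,y,z): return np.r_[lip+x*ux+y*uy,z]
```

```bash
python3 -c "
from h import *
delta(ch(30,26.5,234),down(cy))"
```

```text
d [ 22.719  32.974 158.556] rot [0. 0. 0.]
```

Emit:
shift_gripper([
  {"jaw": 0, "x": 12, "y": 17, "z": 10},
  {"jaw": 0, "x": 11, "y": 16, "z": 25},
  {"jaw": 0, "z": 40},
  {"jaw": 0, "z": 40},
  {"jaw": 0, "z": 30},
  {"jaw": 0, "z": 13},
  {"jaw": 0},
  {"jaw": 0},
])

```text
time: 3.3
position: [525.1, -335.8, 235.9]
eef_rot: [3.011, -0.894, 0.002]
contact_force: [0.2, -0.1, 0.9]
width: 0.0
finger_force: 0.0
```

```bash
python3 -c "
from h import *
delta(ch(30,26.5,234),down(cy)); shot('w3')
im=cv2.imread('pics/w3.png');cv2.imwrite('pics/w3v.png',im)"
```

```text
d [-1.09  -0.653  1.925] rot [ 0.    -0.002 -0.003]
```

View pics/w3v.png

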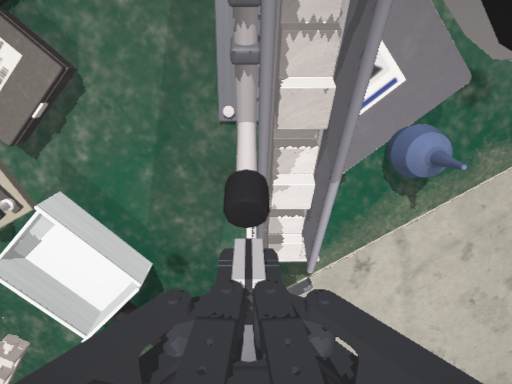

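The picture shows the closed fingers (248,245) directly downhill of the knob (246,200), in line with it. Now I push.

Emit:
shift_gripper([
  {"jaw": 0, "x": 5, "z": -2},
  {"jaw": 0, "x": 5, "z": -3},
  {"jaw": 0, "x": 5, "z": -2.5},
  {"jaw": 0, "x": 5, "z": -2.5},
  {"jaw": 0, "x": 5, "z": -3},
  {"jaw": 0},
])

```text
time: 3.95
position: [546.6, -348.9, 248.1]
eef_rot: [3.011, -0.894, 0.001]
contact_force: [-0.4, -0.3, 1.2]
width: 0.0
finger_force: 0.3
```

Emit:
shift_gripper([
  {"jaw": 0, "x": 5, "z": -2.7},
  {"jaw": 0, "x": 4, "z": -2},
  {"jaw": 0},
])

```text
time: 4.25
position: [553.9, -353.7, 252.6]
eef_rot: [3.012, -0.894, 0.001]
contact_force: [-0.9, -0.0, 0.5]
width: -0.1
finger_force: 0.3
```

Emit:
shift_gripper([
  {"jaw": 0, "x": 3, "z": -1.6},
  {"jaw": 0, "x": 2, "z": -1},
  {"jaw": 0},
])

```text
time: 4.55
position: [557.8, -356.3, 255.1]
eef_rot: [3.012, -0.894, 0.0]
contact_force: [-1.5, 0.7, 0.3]
width: -0.2
finger_force: 0.5
```

```bash
python3 -c "
from h import *
p=manip.observe()['position'];print((p[:2]-lip)@ux,(p[:2]-lip)@uy,p[2]); shot('w4')
cv2.imwrite('pics/w4v.png',cv2.imread('pics/w4.png')[20:320,100:400])"
```

```text
69.6164844378319 26.462212189536324 255.103657751984
```

View pics/w4v.png

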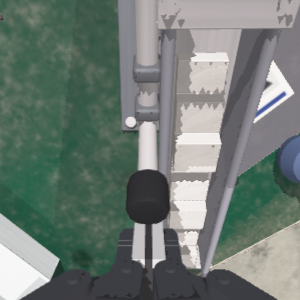

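Run:
```python
from h import *
for n,u in(('w3',(246,200)),('w4',(248,216))):
    c=wc(n)
    for t in (0,15,20,25,30):
        p=atz(c,u,248+.469*t);print(n,t,((p[:2]-lip)@ux-66)/.883,end='; ')
    print()
```

```text
w3 0 -0.7814774671615847; w3 15 2.298188669954643; w3 20 3.3247440489933426; w3 25 4.351299428032027; w3 30 5.377854807070742; 
w4 0 24.465976933396334; w4 15 28.026760225201453; w4 20 29.21368798913644; w4 25 30.400615753071524; w4 30 31.58754351700646;
```

The knob now sits about 31–32 mm back, which is the bolt's stop. Next I back off and photograph the pan and scale with the wrist camera.

Emit:
shift_gripper([
  {"jaw": 0, "x": -12},
  {"jaw": 0, "x": -6, "z": -40},
  {"jaw": 0, "x": -20, "z": -40},
  {"jaw": 85, "wz": -0.14},
  {"jaw": 85, "wz": -0.14},
  {"jaw": 85, "wz": -0.14},
  {"jaw": 85, "wz": -0.14},
  {"jaw": 85, "wz": -0.14},
  {"jaw": 85, "wz": -0.08},
  {"jaw": 85},
])

```text
time: 5.6
position: [525.8, -335.4, 335.1]
eef_rot: [3.125, 0.32, 0.001]
contact_force: [0.1, -0.8, 0.5]
width: 85.1
finger_force: 0.0
```

```bash
python3 -c "
from h import *
delta([415,-165,330],down(.19))"
```

```text
d [ -73.953 -189.358    4.989] rot [ 0.    -0.     0.014]
```

Emit:
shift_gripper([
  {"jaw": 85, "x": -18, "y": -46},
  {"jaw": 85, "x": -18, "y": -46},
  {"jaw": 85, "x": -18, "y": -46},
  {"jaw": 85, "x": -20, "y": -48},
  {"jaw": 85},
  {"jaw": 85},
], lines="1,2")

```text
time: 6.2
position: [416.8, -169.2, 335.6]
```

```bash
python3 -c "
from h import *
shot('p1')"
```

Emit:
shift_gripper([
  {"jaw": 85, "y": -45},
  {"jaw": 85, "y": -45},
  {"jaw": 85, "y": -40},
  {"jaw": 85},
  {"jaw": 85},
], lines="1,2")

```text
time: 6.75
position: [391.6, -42.5, 335.1]
```

```bash
python3 -c "
from h import *
shot('p2')
delta([385,215,330],down(.27))"
```

```text
d [  45.27  -254.232    4.925] rot [ 0.001 -0.    -0.068]
```

Emit:
shift_gripper([
  {"jaw": 85, "x": 7, "y": -42},
  {"jaw": 85, "x": 7, "y": -42},
  {"jaw": 85, "x": 8, "y": -42},
  {"jaw": 85, "x": 8, "y": -42},
  {"jaw": 85, "x": 8, "y": -43},
  {"jaw": 85, "x": 8, "y": -43, "wz": -0.07},
  {"jaw": 85},
  {"jaw": 85},
], lines="1,2")

```text
time: 7.6
position: [385.6, 215.7, 334.6]
```

```bash
python3 -c "
from h import *
shot('s1w')"
```

Emit:
shift_gripper([
  {"jaw": 85, "y": -45},
  {"jaw": 85, "y": -45},
  {"jaw": 85, "y": -40},
  {"jaw": 85},
  {"jaw": 85},
], lines="1,2")

```text
time: 8.15
position: [350.4, 340.0, 334.8]
```

Run:
```python
from h import *
shot('s2w')
for n in('p1','p2'):
    print(n,[proj(wc(n),X) for X in([588,0,28],[610,-116,28],[440,-28,58],[461,-144,58],[343,-98,40])])
for n in('s1w','s2w'):
    print(n,[proj(wc(n),X) for X in([543,387,76],[572,240,76],[402,343,76],[432,207,76])])
```

```text
p1 [array([139.721, -23.194]), array([236.671, -21.568]), array([143.66 , 106.197]), array([235.45 , 108.298]), array([189.518, 182.565])]
p2 [array([246.107, -22.779]), array([342.914, -20.987]), array([244.341, 106.663]), array([335.902, 108.92 ]), array([278.539, 183.034])]
s1w [array([133.806, -33.204]), array([272.452, -20.563]), array([151.645, 107.937]), array([264.718, 114.369])]
s2w [array([253.783, -33.52 ]), array([391.003, -21.048]), array([256.778, 107.59 ]), array([369.111, 113.895])]
```

Run:
```python
from h import *
I=lambda n,u,v:cv2.imread(f'pics/{n}.png')[v:v+150,u:u+200]
x=np.vstack([np.hstack([I('p1',90,50),I('p2',200,50)]),np.hstack([I('s1w',110,0),I('s2w',230,0)])])
cv2.imwrite('pics/comp.png',cv2.resize(x,None,fx=2,fy=2,interpolation=cv2.INTER_CUBIC))
```

```text
(no output)
```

View pics/comp.png

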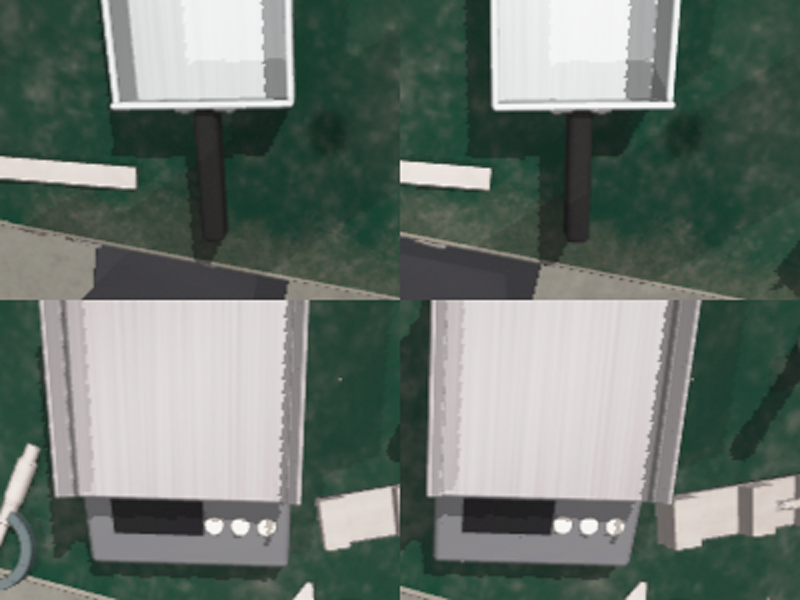

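Run:
```python
from h import *
P1=lambda x,y:(90+x/2-.25,50+y/2-.25);P2=lambda x,y:(200+(x-400)/2-.25,50+y/2-.25)
S1=lambda x,y:(110+x/2-.25,(y-300)/2-.25);S2=lambda x,y:(230+(x-400)/2-.25,(y-300)/2-.25)
c=[wc('p1'),wc('p2')]
a=tri(c,[P1(110,106),P2(491,109)]);b=tri(c,[P1(294,106),P2(675,108)]);h=tri(c,[P1(214,237),P2(577,238)]);g=tri(c,[P1(210,172),P2(579,174)])
print('rear L',a,'rear R',b,np.linalg.norm(a-b),'hend',h,'hmid',g)
m=(a+b)/2;d=(m-h)[:2];print('yaw corners',np.arctan2(*( (a-b)[:2]*[-1,1])),'yaw handle',np.arctan2(d[1],d[0]),'len',np.linalg.norm(d))
c=[wc('s1w'),wc('s2w')]
a=tri(c,[S1(57,497),S2(428,496)]);b=tri(c,[S1(300,503),S2(672,503)]);print('scale L',a,'R',b,np.linalg.norm(a-b),'yaw',np.arctan2(*((a-b)[:2]*[-1,1])))
a2=tri(c,[S1(42,310),S2(432,310)]) ;print(a2)
# rail lines
def pl(c,u,v):
    d,e=ray(c,u)[1],ray(c,v)[1];n=np.cross(d,e);return n/np.linalg.norm(n)
for q in [((57,497),(41,300),(428,496),(431,300)),((300,503),(309,300),(672,503),(698,300))]:
    d=np.cross(pl(c[0],S1(*q[0]),S1(*q[1])),pl(c[1],S2(*q[2]),S2(*q[3])));d/=np.linalg.norm(d);d*=np.sign(d[0]);print('rail dir',d,np.arctan2(d[1],d[0]))
```

```text
rear L [443.652 -28.443  55.875] rear R [ 467.739 -144.342   55.963] 118.37527065341772 hend [ 367.958 -105.643   45.13 ] hmid [412.369 -96.097  44.161]
yaw corners 0.2049094235945821 yaw handle 0.21598562142517644 len 89.82487264608261
scale L [408.693 361.462  73.493] R [445.186 217.304  77.046] 148.74731067462523 yaw 0.24793626520485118
[506.498 385.917  72.509]
rail dir [ 0.968  0.249 -0.026] 0.25154897045861696
rail dir [ 0.97   0.234 -0.069] 0.23632548442587759
```

Add to h.py:
```python
grip=np.array([424.4,-93.0]);py=.208
plat=np.array([494.8,306.5]);sy=.247
```

Run:
```python
from h import *
delta(np.r_[grip,150],down(py))
t=cam('top');im=cv2.imread('pics/top0.png');g=cv2.cvtColor(im,cv2.COLOR_BGR2GRAY)
vx=np.array([np.cos(sy),np.sin(sy)]);vy=np.array([-vx[1],vx[0]])
for s in(0,30):
    print('lat',s,[(y,int(cv2.getRectSubPix(g,(1,1),tuple(map(float,proj(t,np.r_[plat+s*vx+y*vy,66]))))[0,0])) for y in range(-100,101,4)])
print('len',[(x,int(cv2.getRectSubPix(g,(1,1),tuple(map(float,proj(t,np.r_[plat+x*vx-20*vy,55]))))[0,0])) for x in range(-130,101,5)])
```

```text
d [-44.519 436.427 185.133] rot [0.001 0.    0.063]
lat 0 [(-100, 56), (-96, 58), (-92, 53), (-88, 52), (-84, 57), (-80, 75), (-76, 110), (-72, 150), (-68, 145), (-64, 172), (-60, 196), (-56, 197), (-52, 201), (-48, 202), (-44, 201), (-40, 200), (-36, 199), (-32, 201), (-28, 201), (-24, 202), (-20, 202), (-16, 204), (-12, 205), (-8, 203), (-4, 202), (0, 204), (4, 203), (8, 207), (12, 205), (16, 204), (20, 200), (24, 202), (28, 201), (32, 201), (36, 202), (40, 203), (44, 205), (48, 202), (52, 191), (56, 178), (60, 167), (64, 143), (68, 150), (72, 160), (76, 158), (80, 97), (84, 66), (88, 64), (92, 60), (96, 56), (100, 53)]
lat 30 [(-100, 53), (-96, 53), (-92, 50), (-88, 52), (-84, 59), (-80, 78), (-76, 112), (-72, 150), (-68, 149), (-64, 177), (-60, 194), (-56, 197), (-52, 196), (-48, 199), (-44, 200), (-40, 196), (-36, 197), (-32, 199), (-28, 200), (-24, 200), (-20, 202), (-16, 202), (-12, 202), (-8, 199), (-4, 200), (0, 201), (4, 203), (8, 202), (12, 200), (16, 201), (20, 199), (24, 200), (28, 198), (32, 199), (36, 201), (40, 203), (44, 201), (48, 199), (52, 186), (56, 174), (60, 165), (64, 141), (68, 152), (72, 159), (76, 154), (80, 96), (84, 66), (88, 63), (92, 61), (96, 53), (100, 54)]
len [(-130, 36), (-125, 38), (-120, 77), (-115, 120), (-110, 126), (-105, 126), (-100, 136), (-95, 201), (-90, 216), (-85, 131), (-80, 86), (-75, 99), (-70, 169), (-65, 199), (-60, 202), (-55, 202), (-50, 203), (-45, 202), (-40, 201), (-35, 202), (-30, 202), (-25, 202), (-20, 202), (-15, 202), (-10, 203), (-5, 201), (0, 203), (5, 201), (10, 201), (15, 201), (20, 200), (25, 201), (30, 200), (35, 200), (40, 201), (45, 198), (50, 199), (55, 196), (60, 196), (65, 186), (70, 113), (75, 56), (80, 58), (85, 61), (90, 67), (95, 66), (100, 58)]
```

Emit:
shift_gripper([
  {"jaw": 45, "x": -4, "y": 44},
  {"jaw": 45, "x": -4, "y": 44},
  {"jaw": 45, "x": -4, "y": 44},
  {"jaw": 45, "x": -4, "y": 44},
  {"jaw": 45, "x": -4, "y": 44},
  {"jaw": 45, "x": -5, "y": 44, "z": 10},
  {"jaw": 45, "x": -5, "y": 44, "z": 25},
  {"jaw": 45, "x": -5, "y": 44, "z": 25},
  {"jaw": 45, "x": -5, "y": 44, "z": 25},
  {"jaw": 45, "x": -5, "y": 40, "z": 25},
], lines="1,2")

```text
time: 9.2
position: [422.6, -92.7, 225.7]
```

Emit:
shift_gripper([
  {"jaw": 45, "z": 40, "wz": 0.063},
  {"jaw": 45, "z": 35},
  {"jaw": 45},
  {"jaw": 45},
])

```text
time: 9.6
position: [422.9, -89.9, 151.9]
eef_rot: [-3.124, -0.326, 0.001]
contact_force: [-0.6, 0.3, 0.1]
width: 44.9
finger_force: 0.0
```

```bash
python3 -c "
from h import *
delta(np.r_[grip,19],down(py))"
```

```text
d [  0.904   3.442 132.912] rot [-0.     0.001  0.   ]
```

Emit:
shift_gripper([
  {"jaw": 45, "x": 1, "y": 3.4, "z": 33},
  {"jaw": 45, "z": 40},
  {"jaw": 45, "z": 35},
  {"jaw": 45, "z": 20},
  {"jaw": 45, "z": 5},
  {"jaw": 45},
])

```text
time: 10.2
position: [425.9, -92.5, 19.3]
eef_rot: [3.124, 0.329, 0.002]
contact_force: [0.2, 0.5, -0.7]
width: 44.9
finger_force: 0.0
```

Emit:
shift_gripper([
  {"jaw": 0},
  {"jaw": 0},
  {"jaw": 0},
  {"jaw": 0},
  {"jaw": 0},
], clamp_n=90)

```text
time: 10.7
position: [425.8, -92.4, 19.6]
eef_rot: [3.123, 0.329, 0.003]
contact_force: [-2.0, -1.1, 17.0]
width: 14.8
finger_force: 87.5
```

Emit:
shift_gripper([
  {"jaw": 0, "z": -8},
  {"jaw": 0, "z": -16},
  {"jaw": 0, "z": -18},
  {"jaw": 0},
  {"jaw": 0},
])

```text
time: 11.2
position: [425.4, -92.1, 60.8]
eef_rot: [3.124, 0.329, 0.002]
contact_force: [0.3, 0.4, -1.1]
width: 14.6
finger_force: 88.0
```

```bash
python3 -c "
from h import *
delta(ch(-213.5,0,61.6),down(cy));shot('lift')"
```

```text
d [-144.55   104.518   -0.89 ] rot [ 0.    -0.002  0.785]
```

Emit:
shift_gripper([
  {"jaw": 0, "x": -20, "y": 14},
  {"jaw": 0, "x": -25, "y": 18},
  {"jaw": 0, "x": -25, "y": 18},
  {"jaw": 0, "x": -25, "y": 18},
  {"jaw": 0, "x": -25, "y": 18},
  {"jaw": 0, "x": -24.5, "y": 18.5},
  {"jaw": 0, "wz": 0.06},
  {"jaw": 0, "wz": 0.1},
  {"jaw": 0, "wz": 0.1},
  {"jaw": 0, "wz": 0.1},
], lines="1,3")

```text
time: 12.25
position: [305.2, -224.2, 59.7]
eef_rot: [-3.131, 0.243, 0.001]
```

Emit:
shift_gripper([
  {"jaw": 0, "wz": 0.1},
  {"jaw": 0, "wz": 0.1},
  {"jaw": 0, "wz": 0.1},
  {"jaw": 0, "wz": 0.08},
  {"jaw": 0, "wz": 0.045},
  {"jaw": 0},
  {"jaw": 0},
])

```text
time: 12.95
position: [305.3, -224.2, 59.9]
eef_rot: [-3.013, 0.889, 0.001]
contact_force: [0.6, -0.5, -1.1]
width: 14.7
finger_force: 88.1
```

Run:
```python
from h import *
delta(ch(-213.5,0,61.6),down(cy));shot('u1')
im=cv2.imread('pics/u1.png')
t=manip.get_image('top')[:,:,::-1][100:292,230:430]
cv2.imwrite('pics/u1v.png',np.hstack([im[:, 100:400],cv2.resize(t,(400,384),interpolation=cv2.INTER_CUBIC)]))
c=wc('u1');o=manip.observe();Rc=R.from_rotvec(o['eef_rot']).as_matrix()
# expected pixels of pan points in tool frame
def pan(x,y,z): return o['position']+Rc@np.array([105.5+x,-y,-(z-19.6)])
for n,p in dict(frontL=(75,58,28),frontR=(75,-58,28),rearL=(-75,58,58),rearR=(-75,-58,58)).items(): print(n,proj(c,pan(*p))-[100,0])
```

```text
d [ 0.618 -0.011 -1.701] rot [-0.     0.001  0.001]
frontL [ -45.3   -260.414]
frontR [ 342.049 -259.771]
rearL [-10.251 235.584]
rearR [306.997 235.448]
```

View pics/u1v.png

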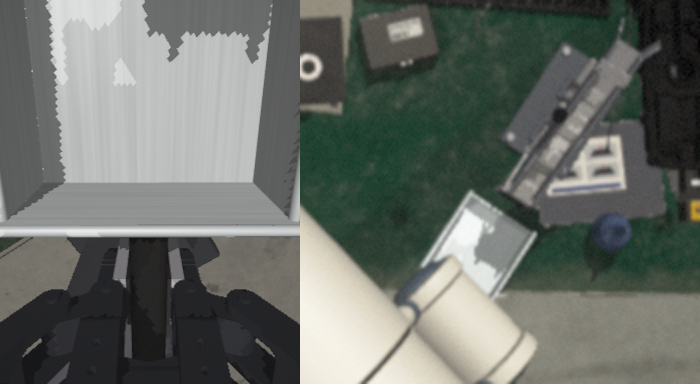

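Emit:
shift_gripper([
  {"jaw": 0, "x": 10, "z": -1.7},
  {"jaw": 0, "x": 10},
  {"jaw": 0},
  {"jaw": 0, "x": 12},
  {"jaw": 0, "x": 12},
  {"jaw": 0, "x": 12},
  {"jaw": 0, "x": 12},
  {"jaw": 0},
  {"jaw": 0},
])

```text
time: 13.95
position: [362.5, -261.2, 61.8]
eef_rot: [-3.012, 0.891, 0.001]
contact_force: [-2.5, 0.5, -3.0]
width: 14.6
finger_force: 89.6
```

```bash
python3 -c "
from h import *
delta(ch(-143.5,0,61.6),down(cy));shot('u2')"
```

```text
d [2.507 0.006 0.162] rot [-0.     0.001 -0.   ]
```

Emit:
shift_gripper([
  {"jaw": 0, "x": 1},
  {"jaw": 0},
  {"jaw": 0},
  {"jaw": 0},
  {"jaw": 0},
])

```text
time: 14.5
position: [363.3, -261.8, 61.9]
eef_rot: [-3.012, 0.891, 0.0]
contact_force: [-0.9, 2.0, -6.7]
width: 14.3
finger_force: 91.2
```

Run:
```python
from h import *
shot('u3')
im=cv2.imread('pics/u3.png')
t=manip.get_image('top')[:,:,::-1][130:226,310:410]
cv2.imwrite('pics/u3v.png',np.hstack([im[:,80:420],cv2.resize(t,(400,384),interpolation=cv2.INTER_CUBIC)]))
```

```text
(no output)
```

View pics/u3v.png

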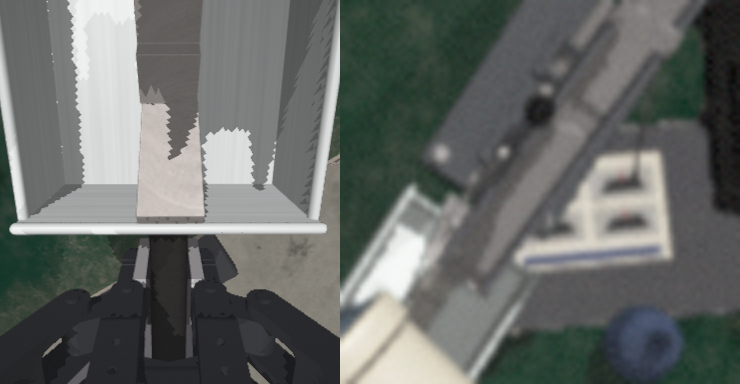

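The wrist view shows one block against the rear wall (170,160) with another ahead of it (170,30). The third isn't distinguishable, so I check numerically along the trough.

Emit:
shift_gripper([
  {"jaw": 0},
  {"jaw": 0},
  {"jaw": 0},
])

```text
time: 14.9
position: [363.4, -261.9, 62.0]
eef_rot: [3.013, -0.891, 0.0]
contact_force: [-1.7, 2.1, -6.4]
width: 14.8
finger_force: 91.2
```

Run:
```python
from h import *
shot('u4')
cv2.imwrite('pics/top4.png',manip.get_image('top')[:,:,::-1]);cv2.imwrite('pics/scene4.png',manip.get_image('scene')[:,:,::-1])
t=cam('top')
for f in('top0','top4'):
    g=cv2.cvtColor(cv2.imread(f'pics/{f}.png'),cv2.COLOR_BGR2GRAY)
    print(f,[int(cv2.getRectSubPix(g,(3,3),tuple(map(float,proj(t,ch(x,0,150+.53*x+15)))))[1,1]) for x in range(-20,215,5)])
a,b,d=[cv2.imread(f'pics/{n}.png').astype(int) for n in('u2','u3','u4')]
print('diff',np.abs(a-b)[:220].mean(),np.abs(d-b)[:220].mean())
print(np.mean([manip.observe()['contact_force'] for _ in range(3)],0))
s=cam('scene');print('scene px lip,pan',proj(s,ch(0,0,150)),proj(s,ch(-38,0,60)),proj(s,ch(200,0,280)))
```

```text
top0 [41, 99, 146, 146, 142, 143, 152, 164, 169, 180, 142, 135, 152, 183, 181, 181, 183, 179, 185, 185, 167, 130, 139, 156, 184, 183, 181, 180, 179, 185, 183, 146, 173, 185, 185, 161, 164, 163, 160, 161, 162, 161, 134, 130, 140, 159, 158]
top4 [96, 89, 88, 88, 91, 88, 92, 95, 95, 101, 117, 123, 126, 125, 125, 126, 124, 126, 126, 125, 124, 125, 123, 123, 131, 137, 123, 118, 96, 110, 128, 125, 126, 124, 126, 127, 127, 127, 124, 126, 125, 131, 127, 125, 125, 124, 125]
diff 10.58580137310606 0.6129498106060606
[-2.181  2.141 -5.445]
scene px lip,pan [309.322 169.489] [309.593 192.957] [300.573 119.364]
```

Run:
```python
from h import *
G=lambda im:(255*(im/255.)**.6).astype(np.uint8)
w=G(cv2.imread('pics/u4.png')[0:200,120:380]);s=G(cv2.imread('pics/scene4.png')[110:230,250:370]);t=G(cv2.imread('pics/top4.png')[150:220,310:390])
f=lambda i,a,b:cv2.resize(i,(a,b),interpolation=cv2.INTER_CUBIC)
cv2.imwrite('pics/last.png',np.vstack([np.hstack([f(w,400,300),f(t,400,300)]),np.hstack([f(s,300,300),f(G(cv2.imread('pics/u2.png')[0:200,120:380]),500,300)])]))
```

```text
(no output)
```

View pics/last.png

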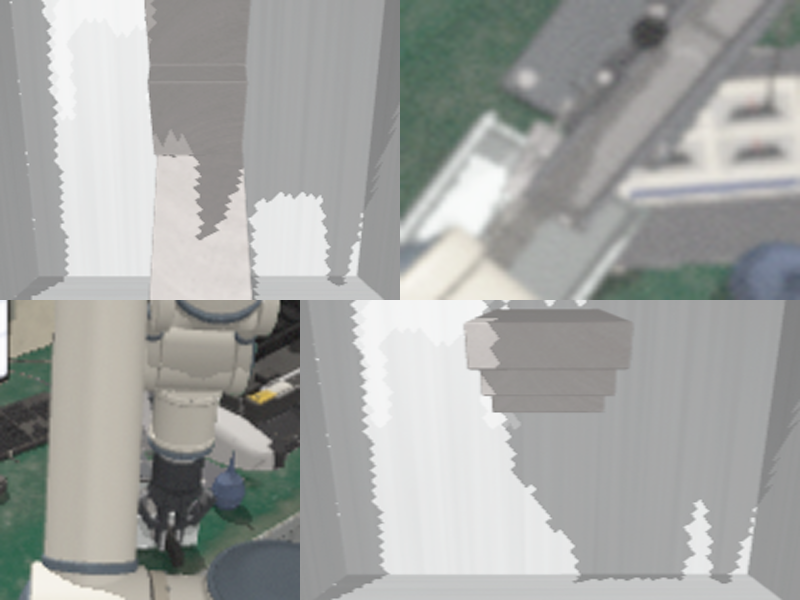

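Emit:
shift_gripper([
  {"jaw": 0, "y": 6},
  {"jaw": 0, "y": 6},
  {"jaw": 0},
], lines="1,4")

```text
time: 15.35
position: [356.7, -272.9, 62.0]
eef_rot: [3.012, -0.892, 0.001]
contact_force: [-2.4, 0.8, -4.5]
```

Emit:
shift_gripper([
  {"jaw": 0, "y": -12},
  {"jaw": 0, "y": -10},
  {"jaw": 0},
], lines="1,4")

```text
time: 15.65
position: [369.3, -252.3, 61.9]
eef_rot: [-3.013, 0.889, 0.0]
contact_force: [-1.0, 1.8, -3.5]
```

Emit:
shift_gripper([
  {"jaw": 0, "y": 10},
  {"jaw": 0},
  {"jaw": 0},
  {"jaw": 0},
], lines="1,4")

```text
time: 16.05
position: [363.3, -262.0, 61.9]
eef_rot: [3.012, -0.892, -0.0]
contact_force: [-1.7, 0.5, -4.2]
```

Run:
```python
from h import *
shot('u5');cv2.imwrite('pics/top5.png',manip.get_image('top')[:,:,::-1])
a=cv2.imread('pics/u4.png').astype(int);b=cv2.imread('pics/u5.png').astype(int);print(np.abs(a-b)[:220].mean())
g=cv2.cvtColor(cv2.imread('pics/u5.png'),cv2.COLOR_BGR2GRAY)
# edges of block: bright/dark profile along columns
for v in (5,25,45,60,90,120,150,180,200,210): 
    print(v,cv2.resize(g[v-1:v+2,120:380].mean(0)[None].astype(np.uint8),(52,1),interpolation=cv2.INTER_AREA)[0].tolist())
print('col250',g[0:230:5,250].tolist())
```

```text
1.9448538115530303
5 [102, 113, 121, 120, 121, 129, 218, 239, 238, 236, 239, 240, 239, 240, 238, 236, 237, 238, 221, 121, 94, 94, 94, 93, 94, 95, 96, 96, 96, 96, 94, 93, 104, 125, 122, 123, 122, 126, 124, 125, 122, 123, 123, 122, 120, 120, 121, 122, 122, 119, 86, 84]
25 [103, 107, 121, 121, 122, 124, 197, 239, 239, 223, 224, 226, 225, 227, 226, 224, 226, 224, 224, 134, 97, 97, 96, 96, 96, 94, 95, 94, 94, 93, 94, 94, 115, 125, 124, 123, 123, 126, 125, 126, 122, 125, 123, 123, 121, 120, 123, 123, 123, 108, 85, 84]
45 [103, 104, 126, 122, 121, 124, 125, 225, 239, 222, 221, 225, 225, 227, 224, 221, 222, 223, 224, 157, 95, 93, 94, 94, 94, 94, 95, 94, 94, 93, 92, 93, 123, 125, 124, 123, 125, 127, 126, 125, 123, 126, 124, 124, 123, 122, 124, 124, 123, 94, 86, 86]
60 [104, 
[... 1323 characters left out ...]
 164, 164, 164, 164, 164, 164, 164, 164, 164, 164, 164, 164, 174, 193, 195, 195, 195, 196, 201, 205, 199, 200, 200, 200, 203, 189, 133, 165, 166, 166, 166, 165, 166, 166, 166, 166, 166, 166, 166, 166, 166, 166, 162, 115, 109]
210 [137, 163, 164, 164, 164, 164, 164, 164, 164, 165, 164, 164, 165, 165, 165, 165, 165, 165, 165, 174, 196, 195, 195, 197, 197, 194, 198, 196, 197, 196, 199, 200, 198, 149, 166, 166, 166, 167, 166, 167, 167, 166, 166, 166, 166, 166, 166, 166, 165, 166, 165, 164]
col250 [95, 96, 97, 96, 97, 94, 94, 95, 95, 94, 95, 103, 95, 96, 98, 94, 96, 96, 96, 96, 96, 98, 99, 97, 98, 98, 98, 99, 114, 98, 117, 117, 189, 197, 197, 198, 194, 194, 197, 201, 208, 195, 200, 195, 115, 214]
```

Emit:
shift_gripper([
  {"jaw": 0, "x": -5},
  {"jaw": 0, "x": -5},
  {"jaw": 0},
  {"jaw": 0},
], lines="1,4")

```text
time: 16.55
position: [354.9, -256.3, 62.0]
eef_rot: [-3.013, 0.891, 0.0]
contact_force: [-1.3, 0.8, -4.3]
```

Run:
```python
from h import *
shot('u6');cv2.imwrite('pics/top6.png',manip.get_image('top')[:,:,::-1])
a=cv2.imread('pics/u5.png').astype(int);b=cv2.imread('pics/u6.png').astype(int);print(np.abs(a-b)[:220].mean())
G=[cv2.cvtColor(cv2.imread(f'pics/u{i}.png'),cv2.COLOR_BGR2GRAY) for i in(5,6)]
def rows(g):
    return [int(v) for v in np.argsort(-np.abs(np.diff(g[0:225,230:262].mean(1))))[:8]]
print([rows(g) for g in G])
# block edges left/right per row via gradient
for g in G:
    print([(v,180+int(np.argmin(np.diff(g[v,180:250].astype(int)))),250+int(np.argmax(np.diff(g[v,250:330].astype(int))))) for v in(2,10,20,30,40,55,70,85)])
t=cam('top')
for f in('top4','top5','top6'):
    g=cv2.cvtColor(cv2.imread(f'pics/{f}.png'),cv2.COLOR_BGR2GRAY)
    for y in(-8,0,8): print(f,y,[int(cv2.getRectSubPix(g,(1,1),tuple(map(float,proj(t,ch(x,y,150+.53*x+12)))))[0,0]) for x in range(-60,60,5)])
```

```text
5.351743016098485
[[223, 216, 102, 217, 53, 41, 222, 103], [223, 216, 102, 217, 53, 41, 222, 103]]
[(2, 212, 283), (10, 214, 282), (20, 215, 281), (30, 216, 280), (40, 217, 279), (55, 216, 281), (70, 217, 279), (85, 218, 278)]
[(2, 213, 282), (10, 214, 281), (20, 215, 281), (30, 216, 280), (40, 216, 279), (55, 215, 281), (70, 217, 279), (85, 218, 277)]
top4 -8 [167, 126, 129, 127, 126, 127, 128, 131, 127, 111, 97, 91, 107, 112, 124, 123, 125, 127, 130, 126, 127, 128, 127, 127]
top4 0 [177, 111, 103, 104, 101, 96, 102, 105, 96, 90, 88, 88, 91, 89, 91, 94, 94, 98, 112, 121, 124, 124, 125, 125]
top4 8 [170, 124, 103, 103, 100, 98, 105, 105, 98, 90, 87, 88, 94, 91, 91, 91, 89, 88, 93, 90, 89, 92, 91, 88]
top5 -8 [162, 124, 126, 126, 128, 122, 124, 125, 120, 116, 97, 91, 106, 113, 121, 123, 126, 127, 128, 130, 128, 127, 129, 129]
top5 0 [177, 111, 100, 104, 99, 98, 101, 102, 97, 88, 89, 88, 90, 92, 91, 93, 95, 99, 114, 121, 124, 126, 125, 124]
top5 8 [169, 122, 102, 102, 102, 100, 106, 103, 94, 88, 89, 91, 95, 92, 89, 90, 90, 91, 91, 90, 91, 89, 91, 90]
top6 -8 [123, 126, 124, 125, 124, 126, 127, 133, 133, 152, 118, 91, 108, 114, 121, 122, 126, 127, 128, 127, 128, 128, 128, 128]
top6 0 [100, 104, 103, 99, 101, 98, 100, 108, 113, 139, 108, 85, 90, 89, 95, 90, 94, 96, 112, 120, 123, 127, 123, 124]
top6 8 [104, 103, 104, 100, 105, 107, 105, 121, 123, 98, 90, 88, 91, 91, 92, 90, 91, 90, 89, 89, 91, 91, 90, 89]
```

Emit:
shift_gripper([
  {"jaw": 0, "x": -8},
  {"jaw": 0, "x": -10},
  {"jaw": 0, "x": -10},
  {"jaw": 0, "x": -10},
  {"jaw": 0, "x": -10},
  {"jaw": 0, "x": -10},
  {"jaw": 0},
  {"jaw": 0},
  {"jaw": 0},
])

```text
time: 17.55
position: [306.8, -225.4, 62.0]
eef_rot: [3.012, -0.891, 0.001]
contact_force: [0.3, 1.2, -1.9]
width: 14.4
finger_force: 91.7
```

Run:
```python
from h import *
shot('u7');cv2.imwrite('pics/top7.png',manip.get_image('top')[:,:,::-1])
print([np.abs(cv2.imread(f'pics/u{i}.png').astype(int)-cv2.imread('pics/u7.png'))[:220].mean() for i in(5,6)])
g=cv2.cvtColor(cv2.imread('pics/u7.png'),cv2.COLOR_BGR2GRAY)
print(np.argsort(-np.abs(np.diff(g[0:225,230:262].mean(1))))[:8])
t=cam('top');g=cv2.cvtColor(cv2.imread('pics/top7.png'),cv2.COLOR_BGR2GRAY)
for y in(-8,0,8): print(y,[int(cv2.getRectSubPix(g,(1,1),tuple(map(float,proj(t,ch(x,y,150+.53*x+12)))))[0,0]) for x in range(-40,60,5)])
# scan pan's front half, pan at height ~35 above bottom
p=manip.observe()['position'];pc=((p[:2]-lip)@ux)+105.5;print('pan chute x',pc)
for yy in(-40,-25,-10,0,10,25,40): print(yy,[int(cv2.getRectSubPix(g,(1,1),tuple(map(float,proj(t,ch(pc+x,yy,45+20)))))[0,0]) for x in range(-30,90,6)])
```

```text
[np.float64(22.17327178030303), np.float64(19.873748224431818)]
[ 41 223 216  55 102  54 217  53]
-8 [72, 42, 39, 40, 40, 91, 148, 143, 114, 111, 121, 121, 126, 128, 126, 128, 128, 127, 128, 127]
0 [75, 50, 51, 49, 46, 95, 147, 137, 95, 90, 93, 91, 95, 100, 114, 119, 121, 125, 124, 132]
8 [112, 60, 55, 53, 41, 89, 124, 95, 88, 90, 91, 89, 90, 90, 90, 88, 91, 92, 103, 115]
pan chute x -106.81958260629443
-40 [230, 230, 227, 225, 207, 142, 135, 137, 136, 135, 134, 135, 136, 135, 135, 135, 125, 104, 54, 38]
-25 [227, 229, 230, 230, 203, 142, 138, 138, 137, 139, 139, 138, 136, 138, 136, 138, 128, 106, 53, 43]
-10 [156, 133, 134, 163, 157, 134, 134, 150, 134, 126, 127, 113, 118, 117, 119, 122, 121, 106, 56, 45]
0 [155, 139, 133, 164, 158, 136, 139, 157, 140, 136, 124, 110, 114, 127, 148, 123, 122, 144, 83, 57]
10 [203, 182, 147, 166, 173, 161, 163, 159, 160, 169, 175, 177, 158, 144, 150, 131, 129, 153, 87, 60]
25 [194, 189, 215, 231, 231, 237, 245, 247, 247, 246, 246, 247, 246, 236, 175, 164, 158, 190, 94, 57]
40 [223, 229, 235, 238, 240, 239, 244, 244, 244, 244, 245, 245, 244, 214, 165, 160, 150, 178, 95, 57]
```

Run:
```python
from h import *
f=[];q=[]
for i in range(14):
    im=manip.get_image('top');o=manip.observe();f.append(o['contact_force']);q.append(o['moment'])
print(np.mean(f,0),np.std(f,0),np.mean(q,0),np.std(q,0))
g=cv2.cvtColor(im,cv2.COLOR_RGB2GRAY);t=cam('top')
p=manip.observe()['position'];pc=((p[:2]-lip)@ux)+105.5
for yy in range(-30,31,6): print(yy,[int(cv2.getRectSubPix(g,(1,1),tuple(map(float,proj(t,ch(pc+x,yy,85)))))[0,0]) for x in range(-60,90,6)])
```

```text
[-0.003 -0.036 -3.18 ] [0.581 0.611 0.559] [ 0.159  0.228 -0.001] [0.026 0.034 0.02 ]
-30 [224, 219, 212, 198, 214, 229, 230, 230, 230, 198, 139, 136, 137, 135, 136, 137, 136, 136, 136, 136, 134, 117, 86, 39, 37]
-24 [223, 219, 213, 200, 206, 230, 230, 231, 231, 193, 139, 136, 136, 138, 137, 136, 136, 137, 138, 136, 135, 116, 84, 44, 41]
-18 [222, 221, 215, 203, 198, 214, 208, 223, 221, 187, 138, 135, 135, 135, 136, 135, 137, 137, 137, 136, 135, 117, 86, 42, 43]
-12 [224, 220, 217, 209, 187, 153, 142, 154, 164, 145, 135, 144, 147, 134, 137, 132, 128, 126, 130, 133, 132, 117, 85, 43, 45]
-6 [224, 221, 219, 211, 190, 143, 133, 135, 164, 142, 135, 146, 156, 124, 126, 119, 113, 114, 116, 116, 117, 119, 91, 52, 50]
0 [216, 212, 206, 195, 178, 146, 134, 136, 169, 147, 135, 148, 163, 131, 125, 110, 112, 112, 123, 130, 114, 121, 111, 60, 55]
6 [164, 163, 171, 177, 178, 170, 151, 137, 163, 141, 135, 148, 171, 156, 156, 127, 115, 119, 123, 119, 130, 134, 119, 61, 56]
12 [214, 217, 218, 218, 213, 203, 175, 148, 163, 165, 164, 165, 162, 169, 172, 178, 174, 141, 137, 139, 129, 146, 138, 60, 59]
18 [226, 224, 222, 221, 217, 210, 194, 221, 230, 228, 232, 238, 238, 240, 241, 241, 239, 231, 181, 155, 155, 149, 135, 61, 61]
24 [228, 226, 224, 221, 217, 207, 195, 218, 232, 232, 238, 246, 246, 246, 246, 246, 247, 243, 191, 166, 164, 170, 163, 63, 59]
30 [227, 214, 196, 187, 172, 166, 185, 224, 233, 233, 239, 246, 247, 247, 247, 246, 247, 244, 190, 165, 163, 164, 164, 63, 56]
```

Emit:
shift_gripper([
  {"jaw": 0, "wz": -0.04},
  {"jaw": 0, "wz": -0.08},
  {"jaw": 0, "z": -4, "wz": -0.1},
  {"jaw": 0, "z": -10, "wz": -0.1},
  {"jaw": 0, "z": -15, "wz": -0.1},
  {"jaw": 0, "z": -15, "wz": -0.1},
  {"jaw": 0, "z": -15, "wz": -0.1},
  {"jaw": 0, "z": -15, "wz": -0.1},
  {"jaw": 0, "z": -15, "wz": -0.07},
  {"jaw": 0, "z": -10, "wz": -0.03},
], lines="1,4")

```text
time: 19.35
position: [306.4, -225.0, 161.8]
eef_rot: [3.117, 0.388, 0.001]
contact_force: [-0.3, 0.7, -3.9]
```

Emit:
shift_gripper([
  {"jaw": 0, "z": -2},
  {"jaw": 0},
  {"jaw": 0},
])

```text
time: 19.65
position: [306.1, -224.7, 162.5]
eef_rot: [-3.118, -0.382, 0.001]
contact_force: [-0.9, 0.4, -2.4]
width: 14.9
finger_force: 91.7
```

```bash
python3 -c "
from h import *
vx=np.array([np.cos(sy),np.sin(sy)]);delta(np.r_[plat-105.5*vx,165],down(sy))"
```

```text
d [ 205.864 -469.59    -2.316] rot [-0.001  0.    -0.003]
```

Emit:
shift_gripper([
  {"jaw": 0, "x": 8, "y": -6},
  {"jaw": 0, "x": 16, "y": -12},
  {"jaw": 0, "x": 22, "y": -17},
  {"jaw": 0, "x": 24, "y": -19},
  {"jaw": 0, "x": 24, "y": -19},
  {"jaw": 0, "x": 20, "y": -21},
  {"jaw": 0, "x": 14, "y": -24},
  {"jaw": 0, "x": 8, "y": -27},
  {"jaw": 0, "x": 6, "y": -29},
  {"jaw": 0, "x": 6, "y": -30},
], lines="1,4")

```text
time: 20.65
position: [400.2, 10.6, 162.4]
eef_rot: [-3.118, -0.383, 0.001]
contact_force: [0.7, -0.2, -2.0]
```

Emit:
shift_gripper([
  {"jaw": 0, "x": 6, "y": -30},
  {"jaw": 0, "x": 6, "y": -30},
  {"jaw": 0, "x": 6, "y": -30},
  {"jaw": 0, "x": 6, "y": -30},
  {"jaw": 0, "x": 6, "y": -30},
  {"jaw": 0, "x": 6, "y": -30},
  {"jaw": 0, "x": 6, "y": -27},
  {"jaw": 0, "x": 5, "y": -20},
  {"jaw": 0, "x": 2, "y": -10},
  {"jaw": 0},
], lines="1,4")

```text
time: 21.65
position: [390.1, 251.7, 162.5]
eef_rot: [3.118, 0.386, -0.001]
contact_force: [-0.3, -1.1, -3.1]
```

```bash
python3 -c "
from h import *
vx=np.array([np.cos(sy),np.sin(sy)]);delta(np.r_[plat-105.5*vx,165],down(sy))"
```

```text
d [  9.421 -27.491  -2.542] rot [-0.     0.001 -0.001]
```

Emit:
shift_gripper([
  {"jaw": 0, "x": 4, "y": -10},
  {"jaw": 0, "x": 4, "y": -12},
  {"jaw": 0, "x": 1.4, "y": -6},
  {"jaw": 0, "z": 20},
  {"jaw": 0, "z": 25},
  {"jaw": 0, "z": 15},
  {"jaw": 0},
  {"jaw": 0},
], lines="1,4")

```text
time: 22.45
position: [393.1, 280.3, 103.2]
eef_rot: [3.118, 0.383, -0.0]
contact_force: [-0.5, -0.4, -2.7]
```

Run:
```python
from h import *
vx=np.array([np.cos(sy),np.sin(sy)]);vy=np.array([-vx[1],vx[0]]);delta(np.r_[plat-105.5*vx+vy,74.6],down(sy))
shot('v1');im=manip.get_image('top');g=cv2.cvtColor(im,cv2.COLOR_RGB2GRAY);cv2.imwrite('pics/top8.png',im[:,:,::-1])
w=[cv2.cvtColor(cv2.imread(f'pics/{n}.png'),cv2.COLOR_BGR2GRAY) for n in('u7','v1')]
for a in w:
    print('rim',[int(x) for x in a[215:240,150]],'row232',int(np.argmax(np.diff(a[230,60:130].astype(int))))+60,int(np.argmin(np.diff(a[230,380:440].astype(int))))+380, 'blk',np.sort(np.argsort(-np.abs(np.diff(a[0:225,230:262].mean(1))))[:8]))
t=cam('top');pz=manip.observe()['position'][2]-19.6
for x in(20,45): print(x,[(y,int(cv2.getRectSubPix(g,(1,1),tuple(map(float,proj(t,np.r_[plat+x*vx+y*vy,pz+50]))))[0,0])) for y in list(range(-100,-40,4))+list(range(40,101,4))])
```

```text
d [-0.421 -1.57  28.621] rot [ 0.     0.    -0.002]
rim [149, 146, 142, 148, 151, 150, 149, 149, 141, 165, 184, 199, 218, 232, 231, 218, 206, 193, 173, 145, 122, 118, 116, 118, 121] row232 88 407 blk [ 41  53  54  55 102 216 217 223]
rim [146, 143, 141, 145, 147, 146, 147, 145, 139, 162, 183, 198, 212, 221, 228, 229, 228, 222, 213, 186, 137, 124, 124, 125, 126] row232 89 407 blk [ 41  54  55  56 101 216 217 223]
20 [(-100, 57), (-96, 67), (-92, 90), (-88, 130), (-84, 128), (-80, 140), (-76, 168), (-72, 160), (-68, 144), (-64, 152), (-60, 204), (-56, 196), (-52, 165), (-48, 208), (-44, 232), (40, 178), (44, 144), (48, 139), (52, 187), (56, 183), (60, 87), (64, 63), (68, 59), (72, 55), (76, 52), (80, 51), (84, 47), (88, 50), (92, 71), (96, 111), (100, 112)]
45 [(-100, 62), (-96, 69), (-92, 87), (-88, 116), (-84, 123), (-80, 141), (-76, 167), (-72, 167), (-68, 151), (-64, 150), (-60, 205), (-56, 218), (-52, 204), (-48, 192), (-44, 198), (40, 148), (44, 141), (48, 141), (52, 182), (56, 189), (60, 92), (64, 59), (68, 56), (72, 57), (76, 56), (80, 53), (84, 53), (88, 100), (92, 140), (96, 136), (100, 135)]
```

Emit:
shift_gripper([
  {"jaw": 0, "y": -2, "z": 8},
  {"jaw": 0, "z": 8},
  {"jaw": 0, "z": 5},
  {"jaw": 0, "z": 3},
  {"jaw": 0, "z": 2},
  {"jaw": 0},
  {"jaw": 0},
])

```text
time: 23.25
position: [392.5, 282.1, 77.1]
eef_rot: [-3.118, -0.384, -0.0]
contact_force: [-3.1, 0.0, 3.7]
width: 14.8
finger_force: 92.6
```

Emit:
shift_gripper([
  {"jaw": 0, "z": 1},
  {"jaw": 0, "z": 1},
  {"jaw": 0},
  {"jaw": 0},
])

```text
time: 23.65
position: [392.5, 282.1, 75.2]
eef_rot: [-3.118, -0.384, -0.001]
contact_force: [-6.3, -2.0, 7.5]
width: 14.2
finger_force: 93.3
```

Emit:
shift_gripper([
  {"jaw": 0},
  {"jaw": 0, "z": 0.8},
  {"jaw": 0},
  {"jaw": 0},
], clamp_n=30)

```text
time: 24.05
position: [392.5, 282.2, 74.9]
eef_rot: [-3.118, -0.384, -0.001]
contact_force: [-8.0, -3.2, 20.9]
width: 14.4
finger_force: 95.1
```

Emit:
shift_gripper([
  {"jaw": 20},
  {"jaw": 28},
  {"jaw": 36},
  {"jaw": 44},
  {"jaw": 44},
])

```text
time: 24.55
position: [392.5, 282.1, 74.1]
eef_rot: [3.118, 0.384, -0.0]
contact_force: [-0.6, -0.3, -0.9]
width: 44.2
finger_force: 0.0
```

Run:
```python
from h import *
shot('r1');im=manip.get_image('top');cv2.imwrite('pics/top9.png',im[:,:,::-1]);g=cv2.cvtColor(im,cv2.COLOR_RGB2GRAY)
a=cv2.cvtColor(cv2.imread('pics/r1.png'),cv2.COLOR_BGR2GRAY)
print('rim',[int(x) for x in a[205:240,150]],'row',int(np.argmax(np.diff(a[230,60:130].astype(int))))+60,int(np.argmin(np.diff(a[230,380:440].astype(int))))+380)
t=cam('top');vx=np.array([np.cos(sy),np.sin(sy)]);vy=np.array([-vx[1],vx[0]])
print([(y,int(cv2.getRectSubPix(g,(1,1),tuple(map(float,proj(t,np.r_[plat+20*vx+y*vy,105]))))[0,0])) for y in list(range(-84,-44,3))+list(range(45,85,3))])
print([(x,int(cv2.getRectSubPix(g,(1,1),tuple(map(float,proj(t,np.r_[plat+x*vx-35*vy,83]))))[0,0])) for x in range(50,100,3)])
```

```text
rim [148, 148, 145, 146, 146, 146, 148, 150, 148, 148, 150, 151, 150, 148, 145, 147, 150, 151, 150, 151, 149, 135, 160, 181, 198, 211, 221, 228, 230, 229, 225, 218, 197, 116, 50] row 86 408
[(-84, 108), (-81, 124), (-78, 125), (-75, 139), (-72, 163), (-69, 165), (-66, 154), (-63, 145), (-60, 158), (-57, 199), (-54, 215), (-51, 181), (-48, 170), (-45, 210), (45, 154), (48, 141), (51, 142), (54, 169), (57, 205), (60, 191), (63, 160), (66, 122), (69, 79), (72, 65), (75, 61), (78, 60), (81, 58), (84, 54)]
[(50, 204), (53, 179), (56, 170), (59, 168), (62, 165), (65, 159), (68, 164), (71, 183), (74, 175), (77, 115), (80, 66), (83, 58), (86, 58), (89, 57), (92, 55), (95, 58), (98, 61)]
```

Emit:
shift_gripper([
  {"jaw": 46, "z": -10},
  {"jaw": 46, "z": -20},
  {"jaw": 46, "z": -35},
  {"jaw": 46, "z": -40},
  {"jaw": 46, "z": -40},
  {"jaw": 46, "z": -40},
  {"jaw": 46, "x": -20},
  {"jaw": 46, "x": -30},
  {"jaw": 46},
  {"jaw": 46},
])

```text
time: 25.65
position: [343.7, 269.9, 259.9]
eef_rot: [-3.118, -0.384, -0.001]
contact_force: [0.2, 0.7, -0.1]
width: 46.2
finger_force: 0.0
```

Run:
```python
from h import *
shot('z1');im=manip.get_image('top');g=cv2.cvtColor(im,cv2.COLOR_RGB2GRAY)
t=cam('top');vx=np.array([np.cos(sy),np.sin(sy)]);vy=np.array([-vx[1],vx[0]])
S=lambda x,y,z:int(cv2.getRectSubPix(g,(1,1),tuple(map(float,proj(t,np.r_[plat+x*vx+y*vy,z]))))[0,0])
for x in(-50,0,50):print(x,[(y,S(x,y,105)) for y in list(range(-72,-44,3))+list(range(45,75,3))])
print('front',[(x,S(x,-45,83)) for x in range(56,90,3)],'rear',[(x,S(x,-45,113)) for x in range(-90,-56,3)])
b=cv2.cvtColor(cv2.imread('pics/top0.png'),cv2.COLOR_BGR2GRAY)
for n,p in dict(gauge=[563,129,50],blower=[429,-494,60]).items():
    u,v=proj(t,p).astype(int);print(n,np.abs(g[v-15:v+15,u-15:u+15].astype(int)-b[v-15:v+15,u-15:u+15]).mean())
c=wc('z1');print([proj(c,np.r_[plat+a*vx+y*vy,z]) for a,y,z in((-75,58,113),(-75,-58,113),(75,58,83),(75,-58,83))])
w=cv2.cvtColor(cv2.imread('pics/z1.png'),cv2.COLOR_BGR2GRAY)
for a,z in((-75,113),):
  for y in(-45,45):
    print('wrist rear',[(x,int(cv2.getRectSubPix(w,(1,1),tuple(map(float,proj(c,np.r_[plat+x*vx+y*vy,z]))))[0,0])) for x in range(-90,-62,2)])
```

```text
-50 [(-72, 160), (-69, 163), (-66, 148), (-63, 144), (-60, 157), (-57, 198), (-54, 213), (-51, 170), (-48, 152), (-45, 187), (45, 159), (48, 144), (51, 141), (54, 169), (57, 213), (60, 190), (63, 161), (66, 117), (69, 64), (72, 62)]
0 [(-72, 153), (-69, 161), (-66, 149), (-63, 143), (-60, 166), (-57, 211), (-54, 210), (-51, 185), (-48, 186), (-45, 217), (45, 154), (48, 142), (51, 147), (54, 173), (57, 204), (60, 187), (63, 152), (66, 109), (69, 65), (72, 55)]
50 [(-72, 154), (-69, 162), (-66, 154), (-63, 146), (-60, 162), (-57, 199), (-54, 217), (-51, 190), (-48, 174), (-45, 172), (45, 135), (48, 139), (51, 142), (54, 171), (57, 215), (60, 205), (63, 163), (66, 112), (69, 74), (72, 64)]
front [(56, 181), (59, 176), (62, 174), (65, 176), (68, 182), (71, 200), (74, 195), (77, 128), (80, 69), (83, 57), (86, 50), (89, 57)] rear [(-90, 95), (-87, 91), (-84, 92), (-81, 108), (-78, 148), (-75, 200), (-72, 223), (-69, 225), (-66, 226), (-63, 226), (-60, 224), (-57, 222)]
gauge 3.0388888888888888
blower 2.312222222222222
[array([182.53 ,  83.811]), array([316.496,  83.558]), array([ 176.783, -114.225]), array([ 321.784, -114.535])]
wrist rear [(-90, 118), (-88, 147), (-86, 216), (-84, 195), (-82, 115), (-80, 80), (-78, 80), (-76, 97), (-74, 236), (-72, 245), (-70, 131), (-68, 130), (-66, 134), (-64, 144)]
wrist rear [(-90, 97), (-88, 97), (-86, 97), (-84, 97), (-82, 96), (-80, 98), (-78, 97), (-76, 101), (-74, 231), (-72, 244), (-70, 234), (-68, 233), (-66, 234), (-64, 233)]
```

```bash
python3 -c "
from rig import manip
print(manip.finish_job())"
```

```text
the job is handed in; nothing more can be done
None
```

The job is handed in, with no verdict returned: the pan is on the scale's platform within about 2 mm of centre, released, and the weight I measured before setting it down fits all three blocks. The camera checks show the bolt fully back, the gate shut after the pan was drawn away, and the plug gauge and blower undisturbed.

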